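# Pin the mask mould shut

### The arm

A 7-joint arm with a two-finger parallel gripper is mounted at the origin on the work surface. World frame = base frame: x ahead of the robot, y to its left, z up, the work surface at z = 0. Lengths are in mm, angles in rad, forces in N, time in s.
With the tool pointing down it reaches from about 425 to 1025 mm from the base axis. Payload 9.4 kg.
Tool frame: the origin (TCP) lies at the centre of the arm's flange, where the gripper is bolted on; the fingertips stand 186 mm ahead of it and the grasp point (between the pads) lies bot.grip_point_offset ahead of it (bot.grip_point_offset is the distance from the TCP to the grasp point, in mm); z points along the fingers, y is the line along which they close (so a half turn about z gives the same grasp; the last joint's range is limited). The gripper opens to 93 mm and grips with 3 to 60 N. Pads are 15 mm wide; open, the fingers measure 128 mm over their backs; the gripper's body (75 mm by 188 mm) begins 65 mm behind the grasp point.
Start: joints at [-1.323, 0.599, -0.003, 1.599, 0.002, 0.943, -0.08], TCP at [231.358, 687.094, 404.718] pointing down, gripper open.
Joint ranges: [-2.57, 2.57], [-0.35, 1.97], [-1.29, 1.29], [0.11, 2.56], [-1.05, 4.19], [0.11, 1.86], [-2.63, 2.63]. Speed limits (rad/s): [2.22, 2.22, 3.01, 3.01, 3.14, 3.14, 3.14].

### API

Orientations are given as a unit quaternion [x, y, z, w].
In Python, from rig import bot gives the robot as it stands. The module is installed in compiled form; this text tells all that it offers.
- The arm moves only by the tool jog_arm, never from a script. Its argument "targets" is a list of rows, each a list of 7 numbers: the shift along the world's x, y, z in m, then the turn, a rotation vector about the world's x, y, z in degrees, then the closure in counts, from 0 (fully open) to 255 (shut). A call has 1 to 8 rows; each row is the pose to reach, as a shift and turn from the pose commanded when the call began; what a row does not reach only later rows make up. A row lasts 1/10 s, in which the tool goes at most 50 mm and 8.59 degrees, less where a joint would pass 70% of its speed; a pose out of reach is approached as far as the arm can. A call with a gripper value outside its range is refused whole. The fingers move at their own pace and stop on an object; the grip force is fixed at half the most. Time passes only in rows, so rows that repeat a pose let the fingers close. It gives the time, the measured TCP pose, the force, the opening and the grip force at its end, in the units of the state.
- bot.get_state(): the state, without advancing time (a new reading comes with each control period).
- bot.capture(name): name is "side" or "top" or "wrist"; returns (picture, depth): 400x640x3 uint8, red, green, blue; 400x640 float32, mm along the optical axis (not along the pixel's ray), 0 where there is no reading.
- bot.get_calibration(name): a dict with "vfov" (degrees; the focal length in pixels is half the picture's height over the tangent of half this angle, whatever the lens; pixels are square), "cx", "cy" (the principal point, pixels), "dist" ([k1, k2, p1, p2, k3] as OpenCV has them; the pictures are not rectified), "R" (3x3) and "t" (3): a world point X has camera coordinates R X + t. Camera axes: x right, y down, z forward; pixel columns grow to the right and rows downward; lengths in mm; the calibration is good to about 2 mm. A picture is of the moment at which its call begins: read the wrist's pose just before it. get_calibration takes no time and is no camera call; for the wrist camera it gives the pose at the moment of the call.
- bot.job_done(): hands the job in; it is judged then, once.
Trained networks look in the newest picture that a camera, given by its name, has taken for a name from the list of things; names that differ only in an ending like _2 or _b are one class to them, and where a whole thing is asked for, a point or a joint stands for the part that bears it (a point fixed in the world has none). Each returns a list of dicts, best first, with "p" (0 to 1); they miss things now and then, are a little off and sometimes report something else, mostly with a low value. They report only what shows in the picture. A call takes as long as a camera call. They do not tell look-alikes from the thing itself.
- bot.trace(camera, name): "region" (400x640 bool, what is visible of it) and "uv" ([column, row] in pixels, amid what is visible of it).
- bot.landmark_of(camera, name): "uv" ([column, row] in pixels: a listed point, or the origin of a listed thing).
The state is a dict: "clock": time; "joint_pos": joint angles; "qvel": joint speeds; "tau": joint torques, N m; "ee_pos": TCP position; "orientation": TCP orientation; "wrist_force": force on the tool from outside, world axes, zero at the start; "ft_torque": the same for the moment, N m; "grip_width": finger opening in mm; "grasp_force": force on a finger pad.
Only numpy, scipy, OpenCV 4.12 (cv2) and the standard library are available. Lean on these libraries where they do the work, as an engineer would, in place of code of your own. Each camera call takes 0.05 s, during which the arm holds its last target. There are 200 camera calls.

### The job

The two halves of the cream mask mould on its sloping cradle are held by a locating pin in one side lug, but the lug on the other side is still empty. Take the orange-handled pin out of the tool block and push it through the hole in the empty lug until its collar sits flush on the lug, then let go; the lugs were fitted by hand, so expect to feel about for the hole. Leave all the other tools, pots and masks where they are.

Things in the scene. Friction and masses are not known exactly. Their poses are not given: they have to be found in the camera images.
- pin_grip (a point): the loose pin, at the centre of its round orange handle (24 mm across, 44 mm long); below it a steel collar 36 mm across, 6 mm thick, then a steel shank 14 mm across, 70 mm long, its last 4 mm tapering to 11 mm. 0.13 to 0.25 kg. z runs from tip to handle. It starts loosely upright in one of the tool block's holes, its collar on the block's top
- pin_tip (a point): the tip of the same pin, on its axis, 98 mm below the handle's centre
- pin_seat (a point): the same pin, centre of the underside of its collar, 28 mm below the handle's centre and 70 mm above the tip: this face must come to rest on the lug
- mould: the closed mask mould, fixed on a dark timber cradle: cream upper half, grey lower half, flange 250 x 216 mm. Origin: centre of the parting plane, 132 mm above the table. The plane rises at 25 degrees away from the robot: x runs up the slope, y to the mould's left, z square out of the plane. The cream dome is 75 mm high over the plane and 78 mm wide to either side
- left_station (a point): nominal centre of the left side lug's top face (x 0, y +142, z +12 mm of the mould, same axes). A lug is a fixed aluminium plate 56 x 80 mm, 30 mm thick, with one through-hole 16 mm across along z. Lugs were fitted by hand: the hole lies anywhere within 5 mm of this point along x and 5 mm along y; the top face is at this point's z. Below is 60 mm of free air
- right_station (a point): the same for the right side lug (at x 0, y -142, z +12 mm of the mould)
- fitted_grip (a point): the centre of the orange handle of the pin that already sits, immovable, in one of the two lugs, 28 mm above that lug: the other lug is the empty one
- tool_block: the wooden tool block, 225 x 60 mm and 75 mm high, fixed; origin at the centre of its underside, x along its length. Three holes 18 mm across and 72 mm deep in a row along x, 75 mm apart, hold the pin and two other tools in any order
- awl_grip (a point): an awl with a blue handle (25 mm across, 60 mm tall above the block), half-way up its handle, standing in the block; to be left alone
- modeller_grip (a point): a boxwood modelling tool (handle 23 mm across, 78 mm tall above the block), half-way up its handle, standing in the block; to be left alone
- finished_mask_mid (a point): a finished white mask with a gold rim lying face up, 190 x 144 mm, 60 mm high; half-way up its middle
- tape_roll_mid (a point): a roll of masking tape lying flat, 104 mm across, 25 mm high; its centre
- spatula_mid (a point): a spatula lying on the table, 200 mm long; a point on the table under its middle
- paint_pot_mid (a point): a white paint pot with a red label, 84 mm across, 90 mm high; its centre
- glue_bottle_mid (a point): a glue bottle with a yellow cap, 68 mm across, 190 mm high; a point 80 mm up its axis
- brush_jar_mid (a point): a glass jar full of brushes, 84 mm across, brushes to about 250 mm high; a point 55 mm up its axis
Mind the look-alikes: they are no part of the job. Leave any green look-alike of the part that bears pin_grip alone.

How it is judged:
By the outcome, as a careful person would: the job done as asked, in the order asked, and still so for the second after the job is handed in, with the robot touching nothing.
It also fails if it takes over 58 s, if anything falls off the work surface, if the arm or the gripper's body presses on something with over 40 N, if the wrist force passes 120 N, or if a joint passes its speed limit or range.

## Working session

There is one attempt and no reset: what is moved stays moved. The work goes in short steps, Python scripts to look and compute and a tool call to move; the robot and the scene stay as the last step left them, time stands still between calls to the robot, and variables do not carry over. Pictures are saved under pics/ and viewed, at most 10 in all, crops included, and the job is handed in when it is done.

Besides the shell and the picture viewer there is one more tool, called after "Call:" as name(argument=value, ...) on one line, values as JSON. jog_arm: Moves the arm, as the interface text tells. Its arguments: {"type":"object","properties":{"targets":{"type":"array"}},"required":["targets"]}

```bash
mkdir -p pics
cat > h.py <<'E'
import numpy as np, cv2
from rig import bot
def cal(n):
    c=bot.get_calibration(n); f=200/np.tan(np.radians(c["vfov"])/2)
    K=np.array([[f,0,c["cx"]],[0,f,c["cy"]],[0,0,1]]); return K,np.array(c["dist"],float),np.array(c["R"]),np.array(c["t"])
def ray(n,uv,c=None):
    K,d,R,t=c or cal(n)
    p=cv2.undistortPoints(np.array([[uv]],float),K,d)[0,0]
    return -R.T@t, R.T@np.array([p[0],p[1],1.])
def at_depth(n,uv,z,c=None):
    o,r=ray(n,uv,c); return o+r*z
def at_z(n,uv,h,c=None):
    o,r=ray(n,uv,c); return o+r*(h-o[2])/r[2]
def tri(a):
    A=np.zeros((3,3));b=np.zeros(3)
    for o,r in a:
        r=r/np.linalg.norm(r);P=np.eye(3)-np.outer(r,r);A+=P;b+=P@o
    return np.linalg.solve(A,b)
def save(n,img): cv2.imwrite("pics/"+n+".png",img[...,::-1])
E
python3 - <<'E'
from h import *
np.set_printoptions(precision=1,suppress=True)
ims={n:bot.capture(n) for n in("side","top")}
save("both",np.vstack([cv2.resize(ims[n][0],(480,300)) for n in ims])); 
for n in ims: save(n,ims[n][0])
print(bot.grip_point_offset,bot.get_state())
for n in ims:
    print(n,cal(n)[2:])
    for k in("pin_grip","pin_tip","pin_seat","fitted_grip","left_station","right_station","mould","tool_block","awl_grip","modeller_grip"):
        for d in bot.landmark_of(n,k)[:3]:
            u=d["uv"];z=ims[n][1][int(np.clip(u[1],0,399)),int(np.clip(u[0],0,639))]
            print(n,k,round(d["p"],2),np.array(u),at_depth(n,u,z))
E
```

```text
167.3 {'clock': 0.1, 'joint_pos': array([-1.3,  0.6, -0. ,  1.6,  0. ,  0.9, -0.1]), 'qvel': array([ 0., -0.,  0.,  0.,  0., -0.,  0.]), 'tau': array([  0. , -76.7,   1.5, -25.3,  -0.1,   0. ,   0. ]), 'ee_pos': array([231.3, 686.9, 403.9]), 'orientation': array([ 0.2,  1. , -0. , -0. ]), 'wrist_force': array([-0.5, -1. , -0.5]), 'ft_torque': array([-0.,  0., -0.]), 'grasp_force': 0.0, 'grip_width': 92.80280567151527}
side (array([[-0.9, -0.4, -0. ],
       [-0.2,  0.6, -0.8],
       [ 0.3, -0.7, -0.6]]), array([ 559.7,  208.6, 1631.5]))
side pin_grip 0.73 [220.8 270.9] [728.3 424.5 116. ]
side pin_grip 0.68 [258.  219.9] [779.5 114.6  34.8]
side pin_grip 0.63 [304.8 305.7] [455.9 441.3 109.6]
side pin_tip 0.73 [262.4 271.1] [672.6 292.6   3.5]
side pin_tip 0.73 [302.4 325.7] [466.8 441.   12.9]
side pin_tip 0.71 [224.1 292.3] [733.3 423.7  17. ]
side pin_seat 0.82 [303.3 312.7] [459.2 446.   82.8]
side pin_seat 0.71 [259.1 256. ] [669.1 305.7  86.6]
side pin_seat 0.55 [289.8 268.9] [560.9 316.7  85.6]
side fitted_grip 0.79 [337.  198.1] [507.2  75.4 187.5]
side left_station 0.83 [33
[... 787 characters left out ...]
20.6  77.6]
top pin_tip 0.58 [203.1 169.8] [736.8 413.8  -7.8]
top pin_tip 0.47 [232.6 182.8] [664.8 296.7  97.9]
top pin_seat 0.7 [179.1 203.6] [614.5 480.2  40.2]
top pin_seat 0.67 [188.4 247.3] [464.8 427.4 120.9]
top pin_seat 0.62 [197.5 160.3] [739.7 407.5 102.3]
top fitted_grip 0.63 [306.9 222.6] [522.1  68.1 179.7]
top left_station 0.72 [304.8 220.4] [532.7  74.2 151.6]
top right_station 0.58 [400.5 198.3] [ 592.8 -215.2  143.2]
top mould 0.81 [351.6 210.8] [550.6 -61.5 194.6]
top mould 0.58 [308.7 219.7] [532.5  62.7 165.4]
top tool_block 0.65 [240.7 242.3] [480.8 275.3  74.3]
top awl_grip 0.45 [238.9 263.9] [410.9 272.9 131.1]
top modeller_grip 0.49 [235.4 234.4] [497.4 280.7 145.6]
```

View pics/side.png

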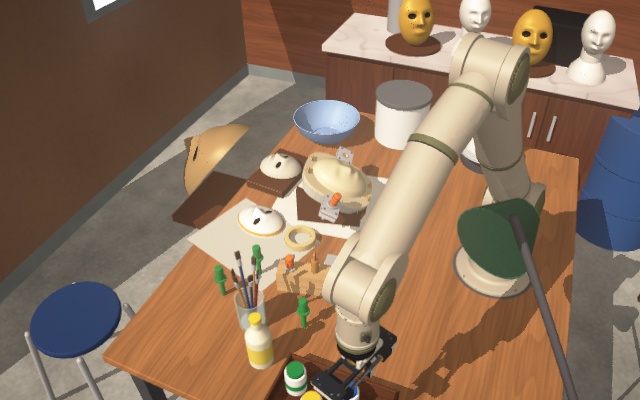

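View pics/top.png

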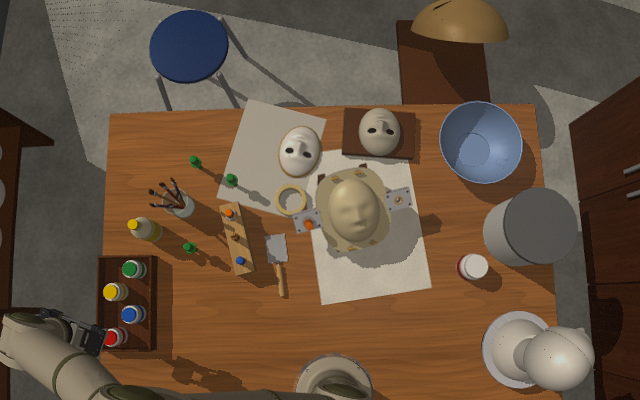

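The candidates for the loose pin, in the top view:
- Orange handle in the block at (229,212), side view (289,261).
- Fitted orange pin on the left lug at (308,224).
- Green look-alikes at (195,161), (231,180) and (190,247).

By the description it is the one in the block. The right lug, at (399,199), is the empty one. I'll measure both and check the choice in a crop.

Run:
```python
from h import *
from scipy.spatial.transform import Rotation as Ro
np.set_printoptions(precision=2,suppress=True)
ims={n:bot.capture(n) for n in("side","top")}
C={n:cal(n) for n in ims}
def blobs(n):
    h=cv2.cvtColor(ims[n][0],cv2.COLOR_RGB2HSV); m=cv2.inRange(h,(4,170,110),(14,255,255))
    k,l,s,c=cv2.connectedComponentsWithStats(m)
    return [(s[i],c[i]) for i in range(1,k) if s[i][4]>15]
B={n:[(c,s[4]) for s,c in blobs(n) ] for n in ims}
for n in B: print(n,B[n])
near=lambda n,uv:min(B[n],key=lambda b:np.hypot(*(b[0]-uv)))[0]
for nm,a,b in(("pin",(289,261),(229,212)),("fitted",(335,198),(308,224))):
    u,v=near("side",a),near("top",b)
    ra,rb=ray("side",u,C["side"]),ray("top",v,C["top"])
    X=tri([ra,rb]); print(nm,u,v,X,"miss",[np.linalg.norm(np.cross(X-o,r/np.linalg.norm(r))) for o,r in(ra,rb)])
    for n,w in(("side",u),("top",v)): print(at_depth(n,w,ims[n][1][int(w[1]),int(w[0])],C[n]))
for k in("right_station","left_station","mould","tool_block","finished_mask_mid"):
    L={n:bot.landmark_of(n,k) for n in ims}
    if all(L.values()):
        X=tri([ray(n,L[n][0]["uv"],C[n]) for n in ims]); print(k,X,[L[n][0]["uv"] for n in ims])
# block top plane direction from depth
d=ims["top"][1]; P=[]
for r in range(190,285):
    for c in range(215,260):
        if d[r,c]>0:
            X=at_depth("top",(c,r),d[r,c],C["top"])
            if 68<X[2]<82: P.append(X)
P=np.array(P); (ce,sz,an)=cv2.minAreaRect(P[:,:2].astype(np.float32)); print("block",ce,sz,an,P[:,2].mean())
# lug plane
for (c0,r0) in((399,199),(306,222)):
    Q=np.array([at_depth("top",(c,r),d[r,c],C["top"]) for r in range(r0-6,r0+7) for c in range(c0-6,c0+7) if d[r,c]>0])
    m=Q.mean(0);w=np.linalg.svd(Q-m)[2][2]; print("lug",m,w*np.sign(w[2]))
T=Ro.from_quat(bot.get_state()["orientation"]).as_matrix();print(T); print(cal("wrist")[2]@T, cal("wrist")[3]+cal("wrist")[2]@bot.get_state()["ee_pos"])
# brushes height near the hand
Q=np.array([at_depth("top",(c,r),d[r,c],C["top"]) for r in range(150,260) for c in range(130,215) if d[r,c]>0]);Q=Q[Q[:,2]>130]
print("tall",Q.min(0),Q.max(0))
a=cv2.resize(ims["top"][0][185:290,205:275],(400,600),interpolation=2);b=cv2.resize(ims["top"][0][170:230,375:425],(400,480),interpolation=2)
save("crop",np.hstack([a,np.vstack([b,np.zeros((120,400,3),np.uint8)])]))
```

```text
side [(array([335.  , 198.55]), np.int32(76)), (array([289.02, 261.39]), np.int32(88)), (array([255.5 , 297.83]), np.int32(24))]
top [(array([450.89, 108.27]), np.int32(37)), (array([429.88, 110.62]), np.int32(16)), (array([279.91, 291.59]), np.int32(32351)), (array([439.14, 128.74]), np.int32(35)), (array([204.21, 130.45]), np.int32(82)), (array([439.9, 150.6]), np.int32(20)), (array([227.98, 212.27]), np.int32(45)), (array([308.17, 224.31]), np.int32(65)), (array([222.85, 238.46]), np.int32(26)), (array([482.95, 243.95]), np.int32(21)), (array([487.7 , 257.67]), np.int32(73)), (array([520.76, 275.88]), np.int32(17)), (array([294.04, 289.96]), np.int32(25)), (array([323.97, 303.39]), np.int32(38)), (array([379.54, 330.15]), np.int32(26)), (array([147.6 , 373.95]), np.int32(1763)), (array([196.27, 376.49]), np.int32(67))]
pin [289.02 261.39] [227.98 212.27] [568.44 308.61 107.64] miss [np.float64(2.236579612584449), np.float64(2.236579612584479)]
[562.24 315.56 116.35]
[567.6  306.19 125.92]
fitted [335.   198.55] [308.17 224.31] [517.91  64.57 173.77] miss [np.float64(0.11239957492056896), np.float64(0.11239957492070528)]
[514.65  73.3  181.65]
[514.78  64.47 196.01]
right_station [ 595.02 -202.2   158.17] [[340.5, 151.8], [397.7, 198.9]]
left_station [526.08  69.8  149.87] [[334.6, 205.2], [305.6, 219.9]]
mould [564.53 -73.54 137.7 ] [[338.0, 179.3], [353.6, 208.2]]
tool_block [489.36 303.33  15.48] [[313.7, 288.1], [234.8, 242.2]]
finished_mask_mid [794.16  82.04  10.69] [[258.6, 217.9], [301.3, 149.6]]
block (496.460205078125, 289.14990234375) (226.12112426757812, 62.096336364746094) 13.486464500427246 75.05136148690505
lug [ 591.82 -211.56  137.44] [0.99 0.08 0.07]
lug [526.19  70.66 164.3 ] [0.34 0.82 0.46]
[[-0.95  0.32  0.  ]
 [ 0.32  0.95  0.  ]
 [-0.    0.   -1.  ]]
[[ 0.    1.    0.  ]
 [-0.95  0.   -0.3 ]
 [-0.3   0.    0.95]] [-0.14 85.87  7.04]
tall [501.43 434.54 130.04] [650.83 603.53 253.58]
```

View pics/crop.png

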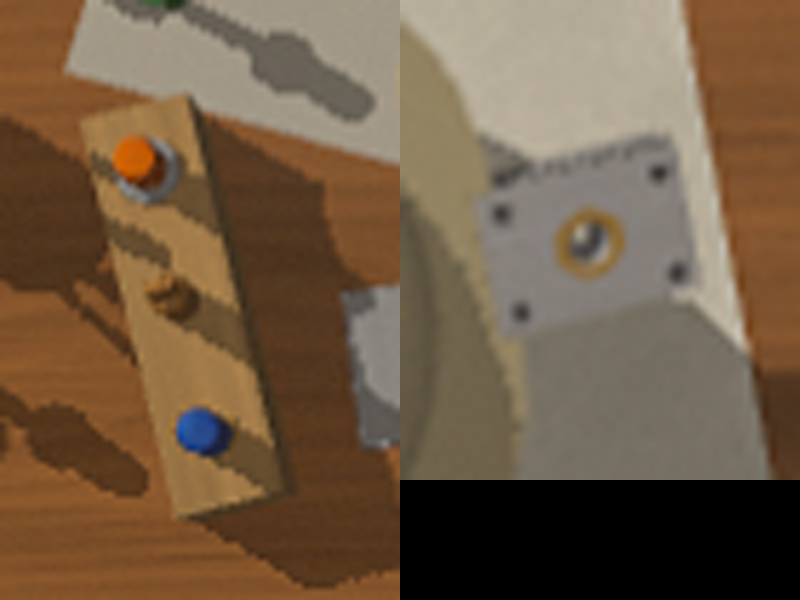

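The crop shows the orange handle with its steel collar in the block's far hole, with the boxwood tool and the blue awl beside it. The right lug's hole is empty and ringed at its centre. I'm going to the pin at (569, 307), which agrees with the block geometry, with the fingers closing across the row.

Call:
jog_arm(targets=[[0,0,0.05,0,0,0,90],[0.05,-0.05,0.07,0,0,8,90],[0.338,-0.38,0.07,0,0,32,90],[0.338,-0.38,0.07,0,0,32,90],[0.338,-0.38,0.07,0,0,32,90],[0.338,-0.38,0.07,0,0,32,90],[0.338,-0.38,0.07,0,0,32,90],[0.338,-0.38,0.07,0,0,32,90]])

```text
clock: 2.5
ee_pos: [464.6, 425.9, 472.8]
orientation: [-0.117, 0.993, 0.0, 0.0]
wrist_force: [0.2, -0.1, 0.3]
grip_width: 60.3
grasp_force: 0.0
```

Call:
jog_arm(targets=[[0,0,0,0,0,0,90],[0,0,0,0,0,0,90]])

```text
clock: 2.7
ee_pos: [464.3, 426.6, 472.7]
orientation: [-0.115, 0.993, 0.0, 0.0]
wrist_force: [-0.7, 1.5, -0.2]
grip_width: 60.1
grasp_force: 0.0
```

Call:
jog_arm(targets=[[0.035,-0.04,0,0,0,0,90],[0.07,-0.08,0,0,0,0,90],[0.105,-0.12,0,0,0,0,90],[0.105,-0.12,-0.045,0,0,0,90],[0.105,-0.12,-0.09,0,0,0,90],[0.105,-0.12,-0.12,0,0,0,90],[0.105,-0.12,-0.12,0,0,0,90]])

```text
clock: 3.4
ee_pos: [566.4, 309.1, 348.4]
orientation: [-0.118, 0.993, -0.001, -0.003]
wrist_force: [-0.2, 0.2, 0.6]
grip_width: 60.4
grasp_force: 0.0
```

Run:
```python
from h import *
from scipy.spatial.transform import Rotation as Ro
np.set_printoptions(precision=1,suppress=True)
c=cal("wrist");s=bot.get_state();im,d=bot.capture("wrist")
h=cv2.cvtColor(im,cv2.COLOR_RGB2HSV); m=cv2.inRange(h,(4,170,90),(14,255,255))
k,l,st,ce=cv2.connectedComponentsWithStats(m)
for i in range(1,k):
    if st[i][4]>100: print(st[i],ce[i])
for L in bot.landmark_of("wrist","pin_grip")[:2]: print(L["p"],L["uv"],"at z103",at_z("wrist",L["uv"],103,c))
for L in bot.landmark_of("wrist","pin_seat")[:2]: print(L["p"],L["uv"],"at z75",at_z("wrist",L["uv"],75,c))
T=Ro.from_quat(s["orientation"]).as_matrix(); print(s["ee_pos"],s["ee_pos"]+T[:,2]*167.3,T)
save("w1",im); np.save("w1d.npy",d)
# pin top cap from depth
Q=np.array([at_depth("wrist",(x,y),d[y,x],c) for y in range(0,400,2) for x in range(0,640,2) if m[y,x] and d[y,x]>0])
if len(Q): t=Q[Q[:,2]>Q[:,2].max()-4]; print("top",t.mean(0),Q[:,2].max(),len(t),t.min(0),t.max(0))
```

```text
[ 299  197   34   48 1283] [315.3 220.5]
0.67 [318.4, 215.9] at z103 [566.  307.3 103. ]
0.65 [524.3, 124.5] at z103 [467.  430.8 103. ]
0.77 [282.3, 313.8] at z75 [677.  299.6  75. ]
0.73 [501.5, 121.4] at z75 [467.3 429.3  75. ]
[566.4 309.1 348.4] [565.3 308.6 181.1] [[-1.  -0.2 -0. ]
 [-0.2  1.  -0. ]
 [ 0.  -0.  -1. ]]
top [566.7 305.1 125.8] 127.69542685716121 194 [556.5 294.6 123.9] [578.3 316.5 127.7]
```

View pics/w1.png

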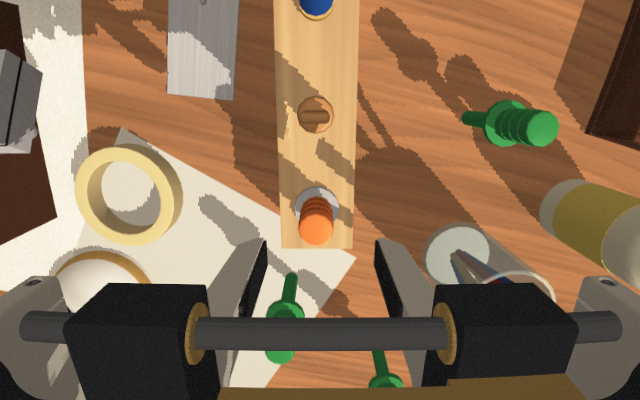

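The wrist view shows the orange pin at (316,220), centred between the fingers. The brush jar, at (480,270), is clear to the right. I'm descending and gripping.

Call:
jog_arm(targets=[[0.001,-0.002,-0.025,0,0,0,90],[0.001,-0.002,-0.05,0,0,0,90],[0.001,-0.002,-0.075,0,0,0,90],[0.001,-0.002,-0.075,0,0,0,90],[0.001,-0.002,-0.075,0,0,0,255],[0.001,-0.002,-0.075,0,0,0,255],[0.001,-0.002,-0.075,0,0,0,255],[0.001,-0.002,-0.075,0,0,0,255]])

```text
clock: 4.35
ee_pos: [569.6, 305.9, 278.7]
orientation: [-0.117, 0.993, 0.0, 0.001]
wrist_force: [0.7, 0.7, -0.7]
grip_width: 32.7
grasp_force: 0.0
```

Call:
jog_arm(targets=[[-0.001,0,-0.005,0,0,0,160],[-0.001,0,-0.005,0,0,0,255],[-0.001,0,-0.005,0,0,0,255],[-0.001,0,-0.005,0,0,0,255],[-0.001,0,-0.005,0,0,0,255]])

```text
clock: 4.85
ee_pos: [568.3, 305.7, 272.3]
orientation: [-0.117, 0.993, -0.0, -0.0]
wrist_force: [0.8, -0.2, -1.5]
grip_width: 23.6
grasp_force: 30.0
```

Gripped at 23.6 mm. I'm lifting above the dome's height.

Call:
jog_arm(targets=[[0,0,0.03,0,0,0,255],[0,0,0.07,0,0,0,255],[0,0,0.115,0,0,0,255],[0,0,0.16,0,0,0,255],[0,0,0.205,0,0,0,255],[0,0,0.24,0,0,0,255],[0,0,0.24,0,0,0,255]])

```text
clock: 5.55
ee_pos: [568.8, 306.0, 518.1]
orientation: [-0.116, 0.993, 0.002, 0.004]
wrist_force: [-0.5, 0.1, -1.5]
grip_width: 23.6
grasp_force: 30.0
```

Run:
```python
from h import *
np.set_printoptions(precision=1,suppress=True)
im={n:bot.capture(n) for n in("side","top")}
C={n:cal(n) for n in im}
L={n:bot.landmark_of(n,"right_station") for n in im}
for n in im:
    for l in L[n][:2]: print(n,l["p"],l["uv"],at_z(n,l["uv"],143,C[n]))
print("crop hole",at_z("top",(398.7,200.4),143,C["top"]))
# screws in the crop -> lug centre/yaw  (crop px /8 + origin)
S=np.array([(502,214),(658,173),(678,272),(521,312)],float);S[:,0]-=400
for s in S: print(at_z("top",(375+s[0]/8-.5,170+s[1]/8-.5),143,C["top"]))
u=(308.17,224.31)
for h in(168,175): print("fitted",at_z("top",u,h,C["top"]),at_z("side",(335,198.55),h,C["side"]))
c=im["side"][0][130:180,310:370]; t=im["top"][0][175:225,370:430]
save("c2",np.hstack([cv2.resize(x,(390,325),interpolation=2) for x in(c,t)]))
```

```text
side 0.92 [341.9, 150.9] [ 606.8 -229.1  143. ]
side 0.53 [314.9, 287.3] [444.5 397.3 143. ]
crop hole [ 586.6 -209.4  143. ]
[ 600.2 -175.4  143. ]
[ 614.4 -235.6  143. ]
[ 576.2 -240.9  143. ]
[ 562.7 -180.5  143. ]
fitted [518.6  64.6 168. ] [520.5  58.2 168. ]
fitted [517.6  64.5 175. ] [517.5  65.9 175. ]
```

View pics/c2.png

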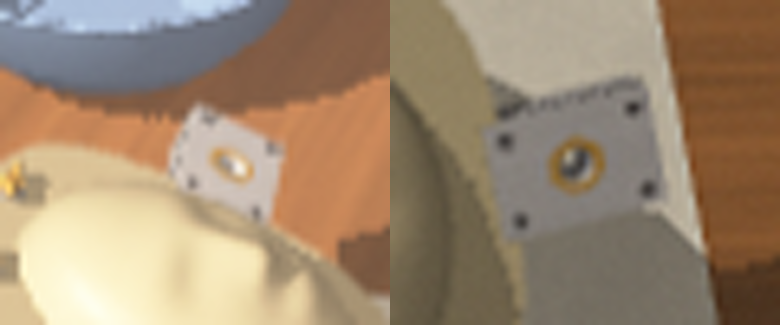

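Side crop hole at (232,165) and top crop hole at (577,163): clear, round and empty. Crossing over the mould at height, tilting 25° on the way.

Call:
jog_arm(targets=[[-0.008,-0.035,0,1,-4,0,255],[-0.018,-0.08,0,2,-8,0,255],[-0.028,-0.125,0,3,-12,0,255],[-0.038,-0.17,0,4,-16,0,255],[-0.048,-0.215,0,4.8,-20,0,255],[-0.058,-0.26,0,5.6,-24.4,0,255],[-0.066,-0.305,0,5.6,-24.4,0,255],[-0.075,-0.35,0,5.6,-24.4,0,255]])

```text
clock: 6.55
ee_pos: [492.1, -45.8, 511.0]
orientation: [-0.114, 0.97, 0.024, 0.214]
wrist_force: [1.0, 0.3, -1.1]
grip_width: 23.3
grasp_force: 30.0
```

Call:
jog_arm(targets=[[0,0,0,0,0,0,255]])

```text
clock: 6.65
ee_pos: [491.5, -50.9, 510.9]
orientation: [-0.109, 0.97, 0.022, 0.214]
wrist_force: [-0.0, 0.1, -1.2]
grip_width: 23.4
grasp_force: 30.0
```

Call:
jog_arm(targets=[[-0.009,-0.045,0,0,0,0,255],[-0.018,-0.09,0,0,0,0,255],[-0.028,-0.135,0,0,0,0,255],[-0.039,-0.18,0,0,0,0,255],[-0.039,-0.19,-0.03,0,0,0,255],[-0.039,-0.19,-0.07,0,0,0,255],[-0.039,-0.19,-0.07,0,0,0,255],[-0.039,-0.19,-0.07,0,0,0,255]])

```text
clock: 7.45
ee_pos: [454.1, -234.9, 441.7]
orientation: [-0.113, 0.97, 0.025, 0.214]
wrist_force: [-0.0, 0.0, -0.9]
grip_width: 23.3
grasp_force: 30.0
```

Run:
```python
from h import *
from scipy.spatial.transform import Rotation as Ro
np.set_printoptions(precision=2,suppress=True)
c=cal("wrist");s=bot.get_state();im,d=bot.capture("wrist")
T=Ro.from_quat(s["orientation"]).as_matrix(); print(s["ee_pos"],T)
K,D,R,t=c
pts=np.array([s["ee_pos"]+T[:,2]*(167.3+k) for k in(0,30,100,160)])
print(cv2.projectPoints(pts,cv2.Rodrigues(R)[0],t,K,D)[0][:,0])
for k in("right_station","pin_tip","pin_seat"):
    for l in bot.landmark_of("wrist",k)[:2]:
        u=l["uv"]; print(k,l["p"],u,at_depth("wrist",u,d[int(u[1]),int(u[0])],c))
save("w2",im); np.save("w2d.npy",d)
```

```text
[ 454.06 -234.94  441.66] [[-0.88 -0.23  0.41]
 [-0.21  0.97  0.1 ]
 [-0.42 -0.   -0.91]]
[[320.21 267.83]
 [320.18 242.52]
 [320.14 204.83]
 [320.12 185.06]]
right_station 0.58 [318.2, 205.0] [ 550.83 -213.75  213.57]
pin_tip 0.95 [319.4, 205.4] [ 550.35 -212.95  214.29]
pin_tip 0.56 [582.0, 220.1] [675.36 296.62   2.79]
pin_seat 0.67 [604.1, 252.3] [675.07 290.59  77.01]
pin_seat 0.61 [320.7, 243.7] [ 514.28 -220.59  281.19]
```

View pics/w2.png

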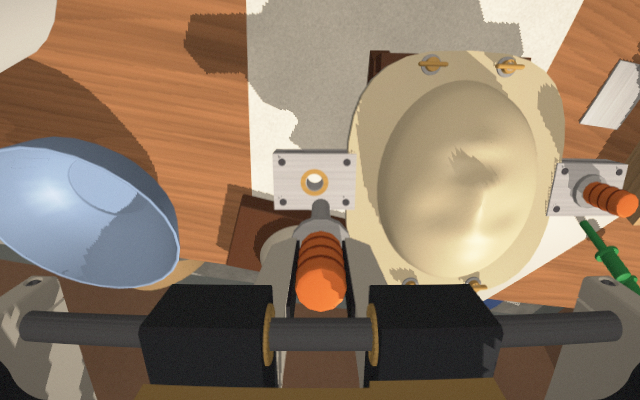

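The wrist view shows the empty lug with its ringed hole at (314,182). The pin tip is at (320,205), as predicted. Next I'll fit the lug plane and the ring.

```bash
cat > hole.py <<'E'
from h import *
from scipy.spatial.transform import Rotation as Ro
np.set_printoptions(precision=2,suppress=True)
def run(box,off=100,show=None):
    c=cal("wrist");s=bot.get_state();im,d=bot.capture("wrist")
    x0,x1,y0,y1=box; h=cv2.cvtColor(im,cv2.COLOR_RGB2HSV)
    m=cv2.inRange(h,(8,90,60),(28,255,255)); q=np.zeros_like(m);q[y0:y1,x0:x1]=m[y0:y1,x0:x1]
    g=cv2.inRange(h,(0,0,90),(180,45,255)); P=[]
    for y in range(y0-15,y1+15):
        for x in range(x0-25,x1+25):
            if g[y,x] and d[y,x]>0: P.append(at_depth("wrist",(x,y),d[y,x],c))
    P=np.array(P); 
    for _ in range(6):
        mu=np.median(P,0) if _==0 else P.mean(0); w=np.linalg.svd(P-P.mean(0),full_matrices=False)[2][2]; w*=np.sign(w[2])
        e=(P-P.mean(0))@w; P=P[abs(e)<max(1.5,1.5*e.std())]
    mu=P.mean(0)
    ys,xs=np.nonzero(q); hull=cv2.convexHull(np.stack([xs,ys],1).astype(np.float32)); el=cv2.fitEllipse(hull) 
    o,r=ray("wrist",el[0],c); H=o+r*((mu-o)@w)/(r@w)
    T=Ro.from_quat(s["orientation"]).as_matrix(); z=T[:,2]; tip=s["ee_pos"]+z*(167.3+off)
    print("n",w,"tool -z",-z,"tilt",np.degrees(np.arccos(w[2])),"yaw",np.degrees(np.arctan2(-w[1],-w[0])),len(P))
    print("ellipse",el,"hole",H,"plane z at hole")
    n=-z; dv=H-tip; print("tip",tip,"height above lug along axis",-dv@n,"lateral (world)",dv-(dv@n)*n,"in tool x,y",dv@T[:,0],dv@T[:,1])
    if show: save(show,im)
    return H
E
python3 -c "
from hole import *
H=run((298,331,165,198))"
```

```text
n [ 0.63 -0.05  0.78] tool -z [-0.41 -0.09  0.91] tilt 38.84456583538169 yaw 175.66667009911833 2114
ellipse ((314.3529357910156, 177.9144287109375), (26.278045654296875, 27.45410919189453), 95.07864379882812) hole [ 602.61 -206.57  123.19] plane z at hole
tip [ 565.69 -208.7   201.94] height above lug along axis 86.78321538803516 lateral (world) [ 0.99 -5.99 -0.16] in tool x,y 0.46586204907015205 -6.054004014962384
```

Run:
```python
from hole import *
c=cal("wrist");s=bot.get_state();im,d=bot.capture("wrist")
T=Ro.from_quat(s["orientation"]).as_matrix(); n=-T[:,2]
h=cv2.cvtColor(im,cv2.COLOR_RGB2HSV);m=cv2.inRange(h,(10,90,60),(28,255,255))
x0,y0=296,162
ys,xs=np.nonzero(m[y0:200,x0:334]);print("ring bbox",xs.min()+x0,xs.max()+x0,ys.min()+y0,ys.max()+y0)
print("row ext",[(y+y0,xs[ys==y].min()+x0,xs[ys==y].max()+x0) for y in sorted(set(ys))][::3])
u=(314.5,182)
# lug patches left/right of the hole: depth projected on n
for b in((280,298,165,200),(332,348,165,192),(285,345,153,165)):
    Q=np.array([at_depth("wrist",(x,y),d[y,x],c) for y in range(b[2],b[3]) for x in range(b[0],b[1]) if d[y,x]>0])
    print(b,np.median(Q@n),(Q@n).std(),np.median(Q,0))
tip=s["ee_pos"]-n*267.3;print("tip@n",tip@n)
save("w3",cv2.resize(im[140:220,260:370],(770,560),interpolation=2))
```

```text
ring bbox 301 327 165 191
row ext [(np.int64(165), np.int64(311), np.int64(316)), (np.int64(168), np.int64(305), np.int64(323)), (np.int64(171), np.int64(303), np.int64(325)), (np.int64(174), np.int64(301), np.int64(327)), (np.int64(177), np.int64(301), np.int64(327)), (np.int64(180), np.int64(301), np.int64(327)), (np.int64(183), np.int64(302), np.int64(326)), (np.int64(186), np.int64(304), np.int64(325)), (np.int64(189), np.int64(307), np.int64(321))]
(280, 298, 165, 200) -94.40503042371466 0.709336987832911 [ 596.5  -233.19  144.31]
(332, 348, 165, 192) -94.28487686349409 0.6739358001383177 [ 581.57 -185.69  142.39]
(285, 345, 153, 165) -94.40297678627475 0.7137491815884036 [ 570.35 -213.3   134.36]
tip@n -31.7600285402658
```

View pics/w3.png

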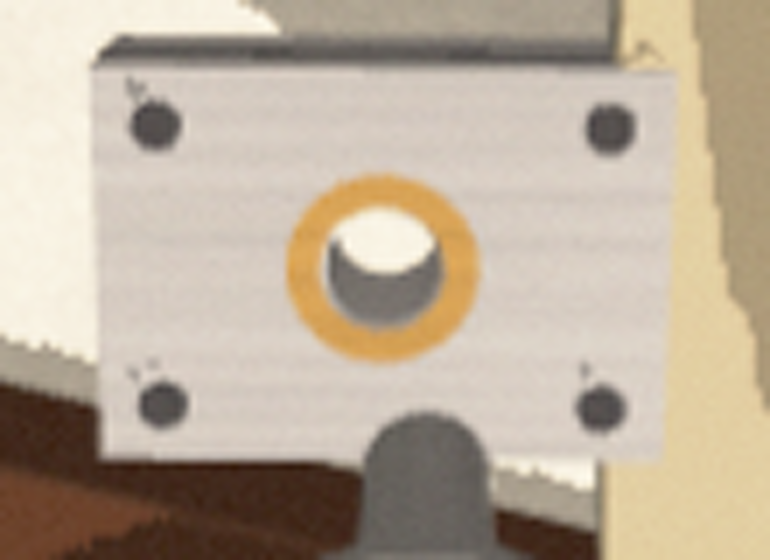

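```bash
cat > lat.py <<'E'
from hole import *
def lat(u=None,box=(285,345,150,200),pl=None):
    c=cal("wrist");s=bot.get_state();im,d=bot.capture("wrist")
    T=Ro.from_quat(s["orientation"]).as_matrix(); n=-T[:,2]
    h=cv2.cvtColor(im,cv2.COLOR_RGB2HSV);m=cv2.inRange(h,(10,90,60),(28,255,255))
    k,l,st,ce=cv2.connectedComponentsWithStats(m[box[2]:box[3],box[0]:box[1]]); i=1+np.argmax(st[1:,4])
    cnt=np.argwhere(l==i)[:,::-1].astype(np.float32)+[box[0],box[2]]
    (e,ax,an)=cv2.fitEllipse(cv2.convexHull(cnt.astype(np.float32))); print("ring",e,ax,st[i])
    N=np.array([-.412,-.095,.906]) if pl is None else n
    o,r=ray("wrist",e,c); p=-94.35
    H=o+r*((p-o@n)/(r@n)); tip=s["ee_pos"]-n*267.3
    dv=H-tip; lt=dv-(dv@n)*n
    print("H",H,"tip",tip,"height",-dv@n,"lateral world",lt,"tool xy",dv@T[:,0],dv@T[:,1],"n",n)
    for l in bot.landmark_of("wrist","pin_tip")[:1]:
        pr=cv2.projectPoints(tip,cv2.Rodrigues(c[2])[0],c[3],c[0],c[1])[0][0,0]; print("tip uv",l["uv"],"pred",pr)
    print("F",s["wrist_force"])
    return im
E
python3 -c "
from lat import *
lat()"
```

```text
ring (313.9698486328125, 178.13775634765625) (26.3735408782959, 27.253498077392578) [ 16  15  27  27 332]
H [ 587.31 -209.67  142.4 ] tip [ 565.49 -208.42  201.67] height 62.579328659918176 lateral world [-4.08 -7.12 -2.6 ] tool xy 6.205419438163326 -5.969653233697286 n [-0.41 -0.09  0.91]
tip uv [580.8, 220.5] pred [320.14 204.76]
F [ 0.57  0.22 -1.06]
```

Call:
jog_arm(targets=[[-0.004,-0.007,-0.0025,0,0,0,255],[0.006,-0.005,-0.0255,0,0,0,255],[0.0165,-0.0025,-0.048,0,0,0,255],[0.0165,-0.0025,-0.048,0,0,0,255],[0.0165,-0.0025,-0.048,0,0,0,255]])

```text
clock: 8.35
ee_pos: [470.9, -236.6, 394.7]
orientation: [-0.114, 0.97, 0.024, 0.215]
wrist_force: [0.4, 0.4, -0.7]
grip_width: 23.4
grasp_force: 30.0
```

```bash
python3 -c "
from lat import *
im=lat(box=(280,360,150,235))
save('w4',cv2.resize(im[140:240,250:390],(784,560),interpolation=2))"
```

```text
ring (319.97967529296875, 202.17515563964844) (29.618057250976562, 32.12946701049805) [ 24  38  33  27 333]
H [ 588.44 -209.51  141.21] tip [ 580.96 -211.12  152.46] height 13.430840734039105 lateral world [1.95 0.32 0.92] tool xy -2.1785363050238304 -0.1443247878510775 n [-0.41 -0.1   0.91]
tip uv [320.5, 203.2] pred [320.16 204.84]
F [ 0.44  0.45 -0.73]
```

View pics/w4.png

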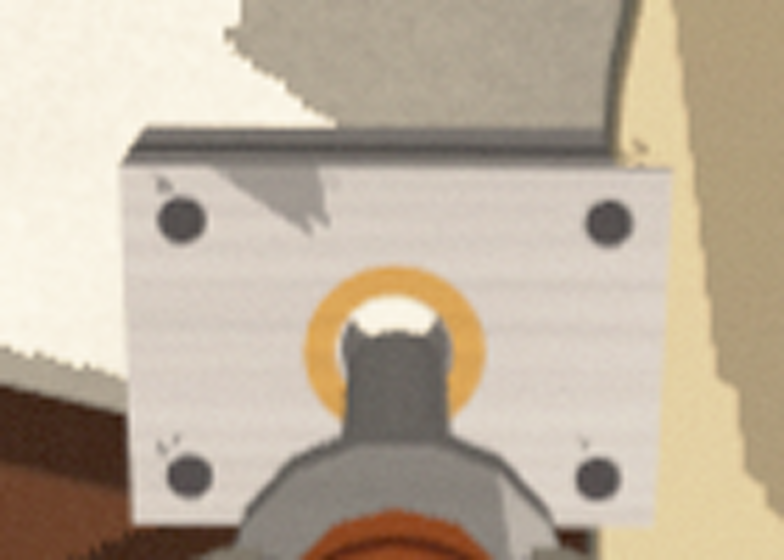

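The ring centre is at about (320,202.5), nearly aligned with the pin, which needs about 1.8 mm up-slope. I'll correct that and ease down.

Call:
jog_arm(targets=[[0.0016,0.0004,0.0008,0,0,0,255],[0.0041,0.0011,-0.0047,0,0,0,255],[0.0057,0.0014,-0.0083,0,0,0,255],[0.0069,0.0017,-0.011,0,0,0,255],[0.0069,0.0017,-0.011,0,0,0,255]])

```text
clock: 8.95
ee_pos: [477.8, -235.0, 382.9]
orientation: [-0.114, 0.97, 0.024, 0.215]
wrist_force: [0.4, -0.7, -1.6]
grip_width: 23.5
grasp_force: 30.0
```

```bash
cat > st.py <<'E'
from hole import *
H=np.array([588.2,-209.5,141.7])
s=bot.get_state();T=Ro.from_quat(s["orientation"]).as_matrix();n=-T[:,2]
tip=s["ee_pos"]-n*267.3;dv=H-tip
hn=np.array([-.4118,-.0951,.9063])
print("tip",tip,"height",(tip@n+94.35),"hole minus tip in tool xy",dv@T[:,0],dv@T[:,1],"F",s["wrist_force"],"F tool",T.T@s["wrist_force"],"M",T.T@s["ft_torque"],s["ee_pos"],"n",n,s["clock"])
E
python3 st.py
```

```text
tip [ 587.9  -209.5   140.69] height -0.28364794598162746 hole minus tip in tool xy -0.690195409878306 -0.06743562372530357 F [ 0.37 -0.65 -1.6 ] F tool [ 0.48 -0.72  1.54] M [-0.02  0.54 -0.06] [ 477.83 -234.97  382.94] n [-0.41 -0.1   0.91] 8.95
```

Call:
jog_arm(targets=[[0.0012,0.0003,-0.0016,0,0,0,255],[0.002,0.0005,-0.0034,0,0,0,255],[0.0025,0.0006,-0.0045,0,0,0,255],[0.0025,0.0006,-0.0045,0,0,0,255]])

```text
clock: 9.35
ee_pos: [480.3, -234.5, 378.8]
orientation: [-0.114, 0.97, 0.024, 0.215]
wrist_force: [0.9, -0.6, -1.5]
grip_width: 23.9
grasp_force: 30.0
```

```bash
python3 st.py
```

```text
tip [ 590.53 -209.12  136.63] height -5.518459269863229 hole minus tip in tool xy -0.00812593043815599 0.1483103489405797 F [ 0.93 -0.57 -1.47] F tool [-0.08 -0.77  1.66] M [-0.05  0.51  0.05] [ 480.31 -234.46  378.83] n [-0.41 -0.09  0.91] 9.35
```

No contact force at 5 mm below the face: the tip is entering. I'll continue.

Call:
jog_arm(targets=[[0.0012,0.0003,-0.0027,0,0,0,255],[0.0025,0.0006,-0.0054,0,0,0,255],[0.0037,0.0009,-0.0082,0,0,0,255],[0.005,0.0012,-0.0109,0,0,0,255],[0.0062,0.0014,-0.0136,0,0,0,255],[0.0062,0.0014,-0.0136,0,0,0,255]])

```text
clock: 9.95
ee_pos: [486.6, -233.0, 364.9]
orientation: [-0.114, 0.97, 0.024, 0.215]
wrist_force: [0.2, 1.0, -1.4]
grip_width: 23.8
grasp_force: 30.0
```

```bash
python3 st.py
```

```text
tip [ 596.74 -207.57  122.73] height -20.58574882426474 hole minus tip in tool xy -0.0921530220275621 0.043889320518484334 F [ 0.16  1.04 -1.36] F tool [0.21 0.97 1.4 ] M [-0.04  0.53  0.02] [ 486.59 -233.    364.95] n [-0.41 -0.1   0.91] 9.95
```

Call:
jog_arm(targets=[[0.0023,0.0005,-0.0051,0,0,0,255],[0.0046,0.0011,-0.0102,0,0,0,255],[0.0069,0.0016,-0.0153,0,0,0,255],[0.0093,0.0021,-0.0204,0,0,0,255],[0.0116,0.0027,-0.0255,0,0,0,255],[0.0139,0.0032,-0.0306,0,0,0,255],[0.0162,0.0038,-0.0357,0,0,0,255],[0.0181,0.0042,-0.04,0,0,0,255]])

```text
clock: 10.75
ee_pos: [504.8, -228.8, 324.9]
orientation: [-0.114, 0.97, 0.024, 0.215]
wrist_force: [-0.2, 0.5, -1.3]
grip_width: 23.3
grasp_force: 30.0
```

```bash
python3 st.py
```

```text
tip [ 615.   -203.45   82.69] height -65.03562818037594 hole minus tip in tool xy -0.07525175237298062 0.11182568772277747 F [-0.19  0.46 -1.31] F tool [0.63 0.49 1.16] M [-0.01  0.56  0.  ] [ 504.78 -228.8   324.89] n [-0.41 -0.09  0.91] 10.75
```

5 mm to go. I'm pressing slowly until I feel the collar.

Call:
jog_arm(targets=[[0.0008,0.0002,-0.0018,0,0,0,255],[0.0016,0.0004,-0.0036,0,0,0,255],[0.0021,0.0005,-0.0045,0,0,0,255],[0.0021,0.0005,-0.0045,0,0,0,255]])

```text
clock: 11.15
ee_pos: [506.7, -228.4, 320.9]
orientation: [-0.114, 0.97, 0.024, 0.215]
wrist_force: [-0.0, -0.5, -0.5]
grip_width: 23.2
grasp_force: 30.0
```

```bash
python3 st.py
```

```text
tip [ 616.96 -203.08   78.71] height -69.60871576594948 hole minus tip in tool xy 0.03453688552744593 0.17769935643601145 F [-0.03 -0.45 -0.48] F tool [ 0.33 -0.43  0.38] M [-0.03  0.57 -0.04] [ 506.69 -228.39  320.89] n [-0.41 -0.09  0.91] 11.15
```

Call:
jog_arm(targets=[[0.0004,0.0001,-0.0009,0,0,0,255],[0.0008,0.0002,-0.0018,0,0,0,255],[0.0008,0.0002,-0.0018,0,0,0,255]])

```text
clock: 11.45
ee_pos: [506.8, -228.3, 320.5]
orientation: [-0.114, 0.969, 0.023, 0.216]
wrist_force: [-11.0, 0.3, 17.9]
grip_width: 23.5
grasp_force: 30.0
```

```bash
python3 st.py
```

```text
tip [ 617.3  -203.19   78.41] height -70.72316118272104 hole minus tip in tool xy 0.14039150333056025 0.28867258483894537 F [-10.97   0.26  17.91] F tool [  2.02   2.71 -20.74] M [-0.64  0.93  0.06] [ 506.81 -228.26  320.51] n [-0.41 -0.09  0.91] 11.45
```

The collar bears with 21 N at 70 mm depth, so the pin is seated. Opening moderately now.

Call:
jog_arm(targets=[[-0.0003,0,0.0008,0,0,0,255],[-0.0003,0,0.0008,0,0,0,140],[-0.0003,0,0.0008,0,0,0,130],[-0.0003,0,0.0008,0,0,0,130],[-0.0003,0,0.0008,0,0,0,130]])

```text
clock: 11.95
ee_pos: [507.3, -228.1, 319.8]
orientation: [-0.114, 0.97, 0.024, 0.215]
wrist_force: [0.7, -0.8, -0.3]
grip_width: 44.8
grasp_force: 0.0
```

Call:
jog_arm(targets=[[-0.004,-0.001,0.009,0,0,0,130],[-0.012,-0.003,0.027,0,0,0,130],[-0.025,-0.006,0.054,0,0,0,130],[-0.041,-0.0095,0.09,0,0,0,130],[-0.053,-0.0125,0.118,0,0,0,130],[-0.053,-0.0125,0.118,0,0,0,130]])

```text
clock: 12.55
ee_pos: [453.2, -241.2, 441.9]
orientation: [-0.113, 0.969, 0.021, 0.218]
wrist_force: [0.4, 0.3, -0.4]
grip_width: 45.5
grasp_force: 0.0
```

Run:
```python
from hole import *
c=cal("wrist");s=bot.get_state();im,d=bot.capture("wrist")
n=np.array([-.412,-.095,.906]);print(s["wrist_force"],s["grip_width"],s["clock"])
h=cv2.cvtColor(im,cv2.COLOR_RGB2HSV);m=cv2.inRange(h,(4,170,90),(14,255,255))
H=np.array([588.2,-209.5,141.7])
Q=np.array([at_depth("wrist",(x,y),d[y,x],c) for y in range(400) for x in range(200,440) if m[y,x] and d[y,x]>0])-H
Q=Q[np.linalg.norm(Q,axis=1)<120]; print("handle top over lug (50 expected)",np.percentile(Q@n,[2,50,98]))
save("w5",im)
```

```text
[ 0.41  0.34 -0.41] 45.453856060839904 12.55
handle top over lug (50 expected) [16.85 50.34 52.21]
```

View pics/w5.png

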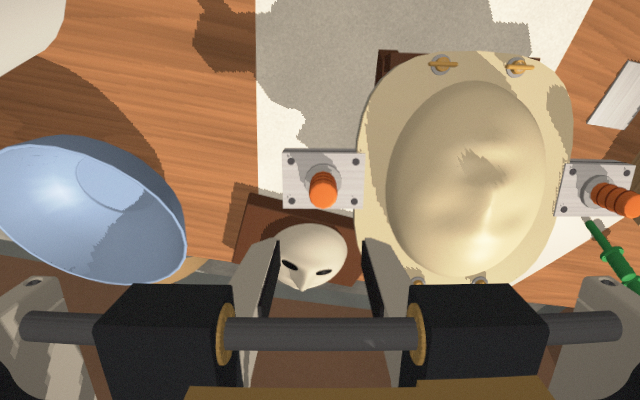

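The pin stands in the right lug at (322,180), with its collar flat on the plate. The handle top is about 50 mm over the lug, as expected, and the gripper is clear. Handing in.

```bash
python3 -c "
from rig import bot
print(bot.job_done())"
```

```text
the job is handed in; nothing more can be done
None
```

The orange-handled pin is in the empty right lug with its collar seated on the plate, and the gripper has let go; I moved nothing else, and handed the job in at about 12.6 s.

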